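# Slide a board of cups under the drying rack

### The job

Slide the ware board with the three cups, without lifting or tipping it, into the empty bay under the low drying rack until its far end butts squarely against the batten at the back, with all three cups still standing on it, under the rack. Only push the board, by its edges or its bare end: nothing is to be picked up, the cups must not be touched, tipped or knocked against the rack, and everything else on the bench stays where it is.

Things in the scene. Friction and masses are not known exactly. Their poses are not given: they have to be found in the camera images.
- ware_board: plywood ware board, 300 mm long (x), 120 mm wide (y), 10 mm thick, on two 8 mm cleats across its underside 65 mm either side of the middle: top 18 mm, edges 8 to 18 mm above the bench; 0.65 kg with cups. Origin on the bench below its centre; x along its length to the leading end, z up. The last 100 mm at the -x end are bare: pressed down there it tips. Home, the bare end stands 95 mm out of the rack
- stop (a point): middle of the front face of the dark batten across the back of the empty bay, which stops the board: 205 mm behind the mouth, 10 mm above the bench (the batten is 20 mm high); axes as the rack's
- rack: low slatted wooden drying rack fixed to the bench, 220 mm deep (x = 0 to 220 mm), top 122 mm high. Origin on the bench in the middle of the empty bay's mouth; x points straight in to the back, z up. The empty bay is 176 mm wide between 24 mm square posts at mouth and back (inner faces at y = +88 and -88 mm) and 90 mm high under the rails. The second bay, y = -112 to -252 mm, is filled by another board
- cup_a: the leading cup: thin-walled unglazed terracotta cup standing on the ware board, 52 mm across the rim, 64 mm tall, about 0.1 kg; origin at the centre of its underside, z up
- cup_b: the middle cup: thin-walled unglazed terracotta cup standing on the ware board, 52 mm across the rim, 64 mm tall, about 0.1 kg; origin at the centre of its underside, z up
- cup_c: the rear cup, next to the bare end: thin-walled unglazed terracotta cup standing on the ware board, 52 mm across the rim, 64 mm tall, about 0.1 kg; origin at the centre of its underside, z up
- kidney_rib: bystander: green plastic kidney-shaped rib lying flat, about 90 by 50 mm, 5 mm thick; origin in the middle of its curved side, on the bench
- turning_tool: bystander: turning tool lying flat, brown wooden handle and steel loop, 155 mm long along x, 22 mm high; origin below the middle of the handle
- glaze_jar: bystander: blue jar with a white cap, 72 mm across, 95 mm tall; origin at the centre of its underside
- water_bowl: bystander: blue bowl, 110 mm across, 50 mm tall; origin at the centre of its underside
- other_board: bystander: plywood board in the rack's second bay, 260 by 110 mm, top 18 mm above the bench, sticking out about 50 mm at the front; origin on the bench below its centre
- dish_a: bystander: cream dish at the back of the other board, 86 mm across, 30 mm tall; origin at the centre of its underside
- dish_b: bystander: cream dish at the front of the other board, same size and origin

How it is judged:
At the end, for the whole second after the job is handed in: The ware board lies flat and still in the empty bay, its far end within 8 mm of the batten and square to it (within 0.06 rad), between the posts (within 30 mm of the bay's centre line), and all three cups stand upright on it, under the rack (x of ware_board in the frame of rack above 0.047 m and y of ware_board in the frame of rack between -0.03 and 0.03 m and angle between the x axis of ware_board and the x axis of rack, either way round below 0.06 rad and height (world z) of ware_board below 0.004 m and angle between ware_board's own z axis and vertical below 0.03 rad and linear speed of each of ware_board, cup_a, cup_b, cup_c below 0.01 m/s and angle between each of cup_a, cup_b, cup_c's own z axis and vertical below 0.1 rad and x of each of cup_a, cup_b, cup_c in the frame of rack above 0.02 m and z of cup_a in the frame of ware_board between 0.014 and 0.024 m and z of cup_b in the frame of ware_board between 0.014 and 0.024 m and z of cup_c in the frame of ware_board between 0.014 and 0.024 m); the robot touches nothing.
It fails at once if the board is lifted or tipped off the bench (height (world z) of ware_board above 0.006 m or angle between ware_board's own z axis and vertical above 0.05 rad).
It fails at once if a cup tips or is lifted off the board (angle between any of cup_a, cup_b, cup_c's own z axis and vertical above 0.2 rad or height (world z) of any of cup_a, cup_b, cup_c above 0.03 m).
It fails at once if the robot touches a cup (contact force between any of cup_a, cup_b, cup_c and the fingers above 0.5 N or contact force between any of cup_a, cup_b, cup_c and the arm above 0.5 N).
It fails at once if a cup is knocked against the rack (contact force between any of cup_a, cup_b, cup_c and rack above 2 N).
It fails at once if another thing on the bench is moved by more than 15 mm (distance of any of kidney_rib, turning_tool, glaze_jar, water_bowl, other_board, dish_a, dish_b from where it was at the start of the episode above 0.015 m).
It also fails if it takes over 58 s, if anything falls off the work surface, if the arm or the gripper's body presses on something with over 40 N, if the wrist force passes 120 N, or if a joint passes its speed limit or range.

### The arm

A 6-joint arm with a two-finger parallel gripper is mounted at the origin on the work surface. World frame = base frame: x ahead of the robot, y to its left, z up, the work surface at z = 0. Lengths are in m, angles in rad, forces in N, time in s.
With the tool pointing down it reaches from about 0.3 to 0.775 m from the base axis. Payload 14.6 kg.
Tool frame: the origin (TCP) lies at the very end of the fingers, on their centre line; the grasp point (between the pads) lies 19 mm behind it; z points along the fingers, y is the line along which they close (so a half turn about z gives the same grasp; the last joint's range is limited). The gripper opens to 85 mm and grips with 20 to 120 N. Pads are 22 mm wide; open, the fingers measure 114 mm over their backs; the gripper's body (76 mm by 85 mm) begins 54 mm behind the grasp point. The pads swing forward as they close: fully open they stand 13 mm farther back than shut.
Start: joints at [-1.314, 0.3, 1.521, -0, 1.321, -0.067], TCP at [0.175, -0.521, 0.231] pointing down, gripper open.
Joint ranges: [-3.03, 3.03], [-0.79, 2.21], [0.23, 2.52], [-1.04, 4.18], [0, 3.07], [-2.55, 2.55]. Speed limits (rad/s): [2.22, 2.22, 2.57, 3.14, 3.14, 3.14].

### API

Orientations are given as a unit quaternion [w, x, y, z].
In Python, from bench import monitor, snapshot, bot gives the robot as it stands. The module is installed in compiled form; this text tells all that it offers.
- The arm moves only by the tool arm_command, never from a script. Its arguments are lists of equal length, an entry for each row: "delta_pos": the shift along the world's x, y, z in m, a list of three; "twist": the turn, a rotation vector about the world's x, y, z in rad, a list of three; "hand": the finger opening in m, from 0 to 0.0854. In form: {"delta_pos": [[dx, dy, dz], ...], "twist": [[wx, wy, wz], ...], "hand": [hand, ...]}. A call has exactly 5 rows; each row shifts and turns the commanded pose from where the row before left it; what a row does not reach is not made up. A row lasts 1/10 s, in which the tool goes at most 50 mm and 8.59 degrees, less where a joint would pass 70% of its speed; a pose out of reach is approached as far as the arm can. A call is refused whole if a number of a shift passes 0.05 or a number of a turn 0.15, either way. A call with a gripper value outside its range is refused whole. The fingers move at their own pace and stop on an object; the grip force is fixed at half the most. Time passes only in rows, so rows that do not move let the fingers close, or fill a call up. It gives the time, the measured TCP pose, the force, the opening and the grip force at its end, in the units of the state.
- monitor.read_state(): the state, without advancing time (a new reading comes with each control period).
- snapshot(name): name is "side" or "top"; returns a dict with "image" (384x512x3 uint8, red, green, blue), "camera_matrix" (3x3 intrinsics, pixels), "distortion" ([k1, k2, p1, p2, k3] as OpenCV has them; the pictures are not rectified), "pose" (4x4, takes a point from camera to world coordinates). Camera axes: x right, y up, looking along -z (the intrinsics and any distortion apply to the point x, -y, -z); pixel columns grow to the right and rows downward; lengths in m; the calibration is good to about 2 mm. A picture is of the moment at which its call begins. There is no depth.
- bot.sign_off(): hands the job in; it is judged then, once.
The state is a dict: "clock": time; "joints": joint angles; "qvel": joint speeds; "tau": joint torques, N m; "ee_pos": TCP position; "eef_rot": TCP orientation; "force": force on the tool from outside, world axes, zero at the start; "torque": the same for the moment, N m; "finger_gap": finger opening in m; "finger_force": force on a finger pad.
Only numpy, scipy, OpenCV 4.12 (cv2) and the standard library are available. Lean on these libraries where they do the work, as an engineer would, in place of code of your own. Each camera call takes 0.05 s, during which the arm holds its last target. There are 200 camera calls.

## Working session

There is one attempt and no reset: what is moved stays moved. The work goes in short steps, Python scripts to look and compute and a tool call to move; the robot and the scene stay as the last step left them, time stands still between calls to the robot, and variables do not carry over. Pictures are saved under pics/ and viewed, at most 10 in all, crops included, and the job is handed in when it is done.

Besides the shell and the picture viewer there is one more tool, called after "Request:" as name(argument=value, ...) on one line, values as JSON. arm_command: Moves the arm, as the interface text tells. Its arguments: {"type":"object","properties":{"delta_pos":{"type":"array"},"twist":{"type":"array"},"hand":{"type":"array"}},"required":["delta_pos","twist","hand"]}

```bash
mkdir -p pics; cat > h.py <<'E'
import numpy as np, cv2
from bench import monitor, snapshot, bot
def pix2w(s,uv,z):
    K=np.array(s["camera_matrix"]);d=np.array(s["distortion"]);T=np.array(s["pose"])
    n=cv2.undistortPoints(np.array(uv,float).reshape(-1,1,2),K,d).reshape(-1,2)
    r=np.c_[n[:,0],-n[:,1],-np.ones(len(n))]@T[:3,:3].T
    o=T[:3,3]; return o+r*((np.broadcast_to(z,len(n))-o[2])/r[:,2])[:,None]
def w2pix(s,P):
    T=np.array(s["pose"]);p=(np.array(P,float)-T[:3,3])@T[:3,:3]*[1,-1,-1]
    return cv2.projectPoints(p,np.zeros(3),np.zeros(3),np.array(s["camera_matrix"]),np.array(s["distortion"]))[0].reshape(-1,2)
def save(s,n,crop=None,f=1):
    im=s["image"][:,:,::-1]
    if crop: im=im[crop[1]:crop[3],crop[0]:crop[2]]
    cv2.imwrite(f"pics/{n}.png",cv2.resize(im,None,fx=f,fy=f,interpolation=cv2.INTER_CUBIC))
E
python3 - <<'E'
from h import *
for n in("top","side"):
    s=snapshot(n);save(s,n+"0",f=1.5);print(np.round(s["pose"],3),s["camera_matrix"][0])
st=monitor.read_state();print(st["clock"],st["ee_pos"],st["eef_rot"],st["finger_gap"])
E
```

```text
[[-0.004  0.998 -0.06   0.507]
 [-1.    -0.005 -0.012 -0.068]
 [-0.013  0.06   0.998  1.15 ]
 [ 0.     0.     0.     1.   ]] [351.10207001   0.         257.66164613]
[[ 0.971  0.194 -0.137  0.344]
 [-0.236  0.744 -0.625 -0.981]
 [-0.019  0.639  0.769  1.185]
 [ 0.     0.     0.     1.   ]] [386.72970082   0.         261.92423019]
0.1 [ 0.17494249 -0.52121226  0.23076232] [-5.33509784e-04  9.86920856e-01  1.61204641e-01 -4.95423444e-05] 0.08541211737203898
```

View pics/top0.png

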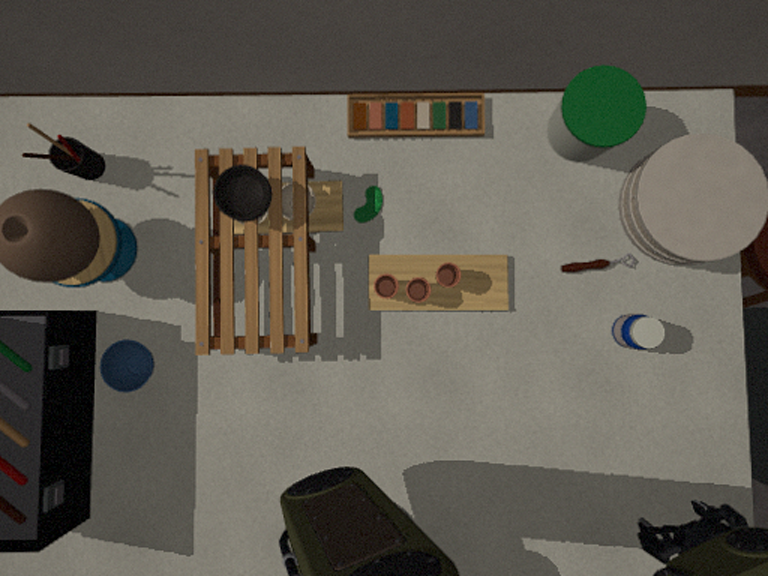

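View pics/side0.png

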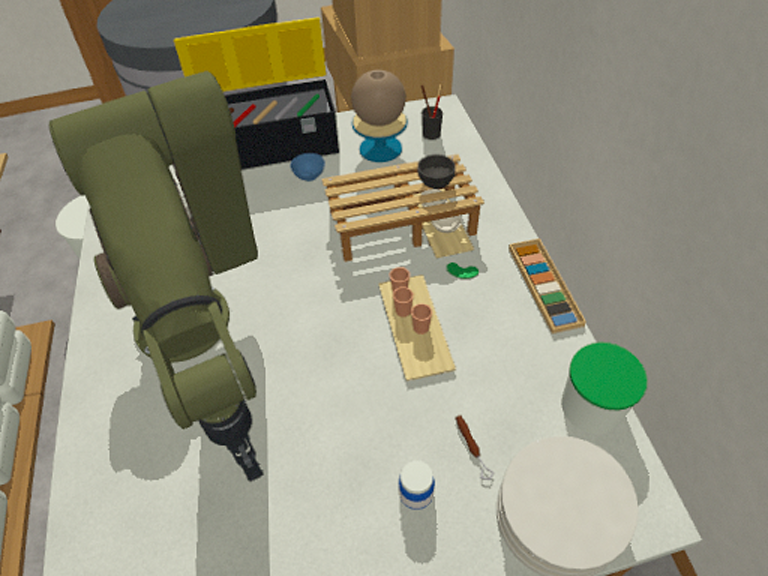

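The top view shows the rack with its mouth facing image right (world -y). The board is at about (369–514, 255–311) and the cups at about (386,287), (417,290) and (448,275). The board needs to go along +y with a shift towards -x. I'll zoom in for precise corners.

```bash
python3 - <<'E'
from h import *
s=snapshot("top");save(s,"top1",(125,90,350,245),3.5)
E
```

```text
(no output)
```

View pics/top1.png

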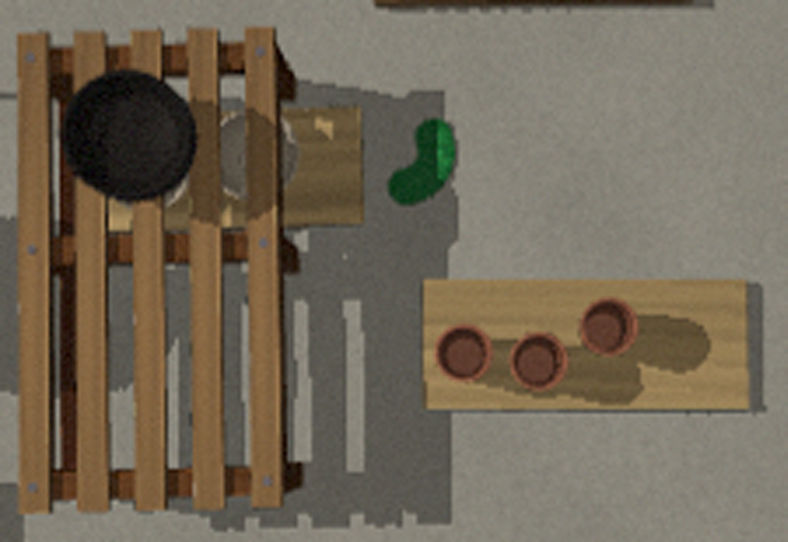

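The zoomed crop shows board corners at (423,280), (747,281), (749,410) and (425,409). The rack screws on the front slat are at (261,52), (264,243) and (267,481), and the back ones are at (30,57), (32,249) and (33,487).

```bash
python3 - <<'E'
from h import *
s=snapshot("top")
c=lambda a:np.array(a)/3.5+[125,90]
b=pix2w(s,c([(423,280),(747,281),(749,410),(425,409)]),.018);print("board",b[:,:2].round(4),b.mean(0)[:2].round(4))
r=pix2w(s,c([(261,52),(264,243),(267,481),(30,57),(32,249),(33,487)]),.122);print("screws",r[:,:2].round(4))
e=pix2w(s,c([(274,27),(281,506),(18,33),(22,513)]),.122);print("slat ends",e[:,:2].round(4))
ex=lambda p,q:np.degrees(np.arctan2(*(q-p)[:2]))
print("board yaw from +y", ex(b[1],b[0]),ex(b[2],b[3]))
print("rack yaw",[ex(r[i],r[i+3]).round(2) for i in range(3)], "across",ex(r[0],r[2])-180)
cu=pix2w(s,c([(464,353),(539,361),(608,327)]),.082);print("cups",cu[:,:2].round(4))
k=pix2w(s,c([(390,185),(435,120),(457,155)]),.005);print("rib",k[:,:2].round(4))
E
```

```text
board [[ 0.635  -0.0161]
 [ 0.6323 -0.315 ]
 [ 0.5135 -0.3146]
 [ 0.5157 -0.0176]] [ 0.5741 -0.1658]
screws [[0.8189 0.1165]
 [0.6554 0.1132]
 [0.4557 0.1096]
 [0.8158 0.3132]
 [0.6514 0.3091]
 [0.4516 0.3048]]
slat ends [[0.8404 0.1055]
 [0.4349 0.0978]
 [0.8366 0.3237]
 [0.4301 0.3136]]
board yaw from +y 0.5240716438107582 0.4247812761609097
rack yaw [np.float64(-0.91), np.float64(-1.18), np.float64(-1.19)] across -271.0851929218026
cups [[ 0.5638 -0.0545]
 [ 0.5565 -0.1197]
 [ 0.5858 -0.1799]]
rib [[ 0.7265  0.0154]
 [ 0.7881 -0.0272]
 [ 0.7546 -0.0478]]
```

Request:
arm_command(delta_pos=[[0.0265,0.0114,0],[0.0265,0.0114,0],[0.0265,0.0114,0],[0.0265,0.0114,0],[0.0265,0.0114,0]], twist=[[0,0,0.0825],[0,0,0.0825],[0,0,0.0825],[0,0,0.0825],[0,0,0.0825]], hand=[0.085,0.085,0.085,0.085,0.085])

```text
clock: 0.7
ee_pos: [0.3085, -0.4638, 0.2311]
eef_rot: [-0.0, 0.932, 0.361, -0.0]
force: [0.8, 0.4, 0.0]
finger_gap: 0.0851
finger_force: 0.0
```

Request:
arm_command(delta_pos=[[0.0265,0.0114,0],[0.0265,0.0114,0],[0.0265,0.0114,0],[0.0265,0.0114,0],[0.0265,0.0114,0]], twist=[[0,0,0.0825],[0,0,0.0825],[0,0,0.0825],[0,0,0.0825],[0,0,0.0825]], hand=[0.085,0.085,0.085,0.085,0.085])

```text
clock: 1.2
ee_pos: [0.441, -0.4068, 0.2311]
eef_rot: [-0.0, 0.839, 0.545, -0.0]
force: [0.1, -0.1, 0.2]
finger_gap: 0.0848
finger_force: 0.0
```

Request:
arm_command(delta_pos=[[0.0265,0.0114,0],[0.0265,0.0114,0],[0.0265,0.0114,0],[0.0265,0.0114,0],[0.0265,0.0114,0]], twist=[[0,0,0.0825],[0,0,0.0825],[0,0,0.0825],[0,0,0.0825],[0,0,0.0825]], hand=[0.085,0.085,0.085,0.085,0.085])

```text
clock: 1.7
ee_pos: [0.5735, -0.3498, 0.231]
eef_rot: [-0.0, 0.709, 0.705, -0.0]
force: [0.1, 0.7, 0.3]
finger_gap: 0.0852
finger_force: 0.0
```

Request:
arm_command(delta_pos=[[0,0,-0.038],[0,0,-0.038],[0,0,-0.038],[0,0,-0.038],[0,0,-0.035]], twist=[[0,0,0],[0,0,0],[0,0,0],[0,0,0],[0,0,0]], hand=[0.085,0.085,0.085,0.085,0.085])

```text
clock: 2.2
ee_pos: [0.5721, -0.3501, 0.0422]
eef_rot: [-0.001, 0.71, 0.704, -0.0]
force: [-0.1, 0.0, 0.0]
finger_gap: 0.085
finger_force: 0.0
```

Request:
arm_command(delta_pos=[[0,0,-0.01],[0,0,-0.008],[0,0,-0.005],[0,0,-0.004],[0,0,0]], twist=[[0,0,0],[0,0,0],[0,0,0],[0,0,0],[0,0,0]], hand=[0.085,0.085,0.085,0.085,0.085])

```text
clock: 2.7
ee_pos: [0.5728, -0.3506, 0.0179]
eef_rot: [0.0, 0.71, 0.704, 0.0]
force: [-0.8, 0.0, 0.2]
finger_gap: 0.0849
finger_force: 0.0
```

```bash
python3 - <<'E'
from h import *
s=snapshot("side");save(s,"side1",(215,170,365,290),5)
p=lambda w:((w2pix(s,w)-[215,170])*5).round(0).tolist()
print(p([[.5735,-.35,.0],[.5735,-.35,.013],[.515,-.35,.0],[.63,-.35,0]]))
E
```

```text
[[373.0, 453.0], [374.0, 443.0], [292.0, 471.0], [451.0, 435.0]]
```

View pics/side1.png

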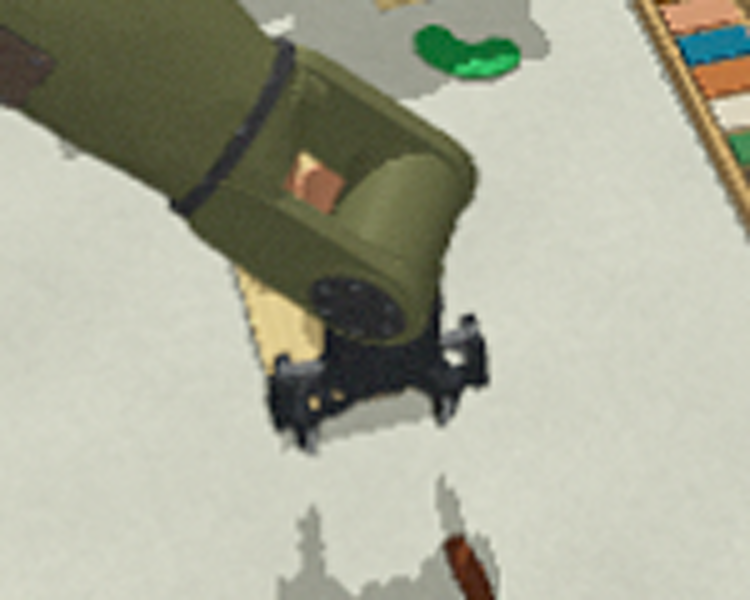

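The side view shows both fingertips at (307,448) and (443,422). That puts them about 10 mm higher than the TCP reading, which fits the set-back of the open fingers. The turning tool is clear, so I'll descend gently and watch the force.

Request:
arm_command(delta_pos=[[0,0,-0.004],[0,0,-0.004],[0,0,-0.004],[0,0,-0.003],[0,0,0]], twist=[[0,0,0],[0,0,0],[0,0,0],[0,0,0],[0,0,0]], hand=[0.085,0.085,0.085,0.085,0.085])

```text
clock: 3.25
ee_pos: [0.5723, -0.3503, 0.0016]
eef_rot: [-0.0, 0.71, 0.704, -0.0]
force: [-0.9, 1.1, -0.1]
finger_gap: 0.0849
finger_force: 0.0
```

Request:
arm_command(delta_pos=[[0,0,-0.002],[0,0,-0.002],[0,0,-0.002],[0,0,-0.002],[0,0,0]], twist=[[0,0,0],[0,0,0],[0,0,0],[0,0,0],[0,0,0]], hand=[0.085,0.085,0.085,0.085,0.085])

```text
clock: 3.75
ee_pos: [0.5723, -0.3503, -0.0061]
eef_rot: [-0.0, 0.71, 0.704, -0.0]
force: [-0.4, -0.3, 0.0]
finger_gap: 0.0851
finger_force: 0.0
```

Request:
arm_command(delta_pos=[[0,0,-0.001],[0,0,-0.001],[0,0,-0.001],[0,0,0],[0,0,0]], twist=[[0,0,0],[0,0,0],[0,0,0],[0,0,0],[0,0,0]], hand=[0.085,0.085,0.085,0.085,0.085])

```text
clock: 4.25
ee_pos: [0.5725, -0.3504, -0.0087]
eef_rot: [-0.0, 0.71, 0.704, 0.0]
force: [1.1, 0.7, -0.2]
finger_gap: 0.0848
finger_force: 0.0
```

Request:
arm_command(delta_pos=[[0,0.004,0],[0,0.004,0],[0,0.003,0],[0,0.003,0],[0,0.002,0]], twist=[[0,0,0],[0,0,0],[0,0,0],[0,0,0],[0,0,0]], hand=[0.085,0.085,0.085,0.085,0.085])

```text
clock: 4.75
ee_pos: [0.5725, -0.334, -0.0087]
eef_rot: [0.0, 0.71, 0.704, 0.0]
force: [-0.3, -0.1, 0.0]
finger_gap: 0.0852
finger_force: 0.0
```

Request:
arm_command(delta_pos=[[0,0.002,0],[0,0.002,0],[0,0.002,0],[0,0.002,0],[0,0.002,0]], twist=[[0,0,0],[0,0,0],[0,0,0],[0,0,0],[0,0,0]], hand=[0.085,0.085,0.085,0.085,0.085])

```text
clock: 5.25
ee_pos: [0.5725, -0.3245, -0.0087]
eef_rot: [0.0, 0.71, 0.704, -0.0]
force: [-0.3, -2.5, 0.0]
finger_gap: 0.0855
finger_force: 1.4
```

Request:
arm_command(delta_pos=[[0,0.002,0],[0,0.002,0],[0,0.002,0],[0,0.002,0],[0,0.002,0]], twist=[[0,0,0],[0,0,0],[0,0,0],[0,0,0],[0,0,0]], hand=[0.085,0.085,0.085,0.085,0.085])

```text
clock: 5.75
ee_pos: [0.5725, -0.3143, -0.0087]
eef_rot: [0.0, 0.71, 0.704, -0.0]
force: [-0.3, -2.8, -1.1]
finger_gap: 0.085
finger_force: 1.3
```

```bash
python3 - <<'E'
from h import *
s=snapshot("top");save(s,"top2",(125,90,350,245),3.5)
st=monitor.read_state();print(st["force"],st["torque"])
E
```

```text
[-0.24755468 -1.70272268  1.02027052] [-0.25600809 -0.00153831 -0.03842314]
```

View pics/top2.png

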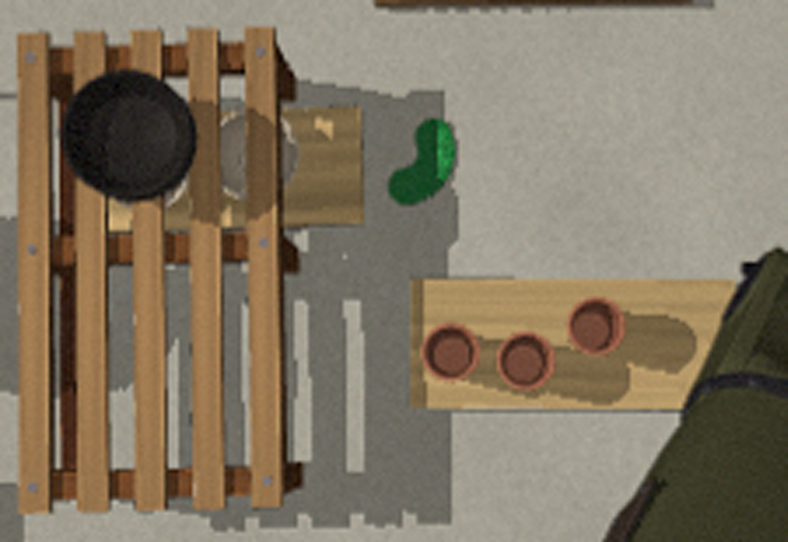

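The top view shows the board moved about 11 mm straight in, with the cups standing. I'll continue with a slight drift to -x and a small CCW turn.

Request:
arm_command(delta_pos=[[-0.0003,0.003,0],[-0.0003,0.004,0],[-0.0005,0.005,0],[-0.0005,0.006,0],[-0.0005,0.006,0]], twist=[[0,0,0.001],[0,0,0.001],[0,0,0.001],[0,0,0.001],[0,0,0.001]], hand=[0.085,0.085,0.085,0.085,0.085])

```text
clock: 6.3
ee_pos: [0.5704, -0.2898, -0.0087]
eef_rot: [-0.0, 0.709, 0.706, 0.0]
force: [1.2, -3.0, -0.7]
finger_gap: 0.0851
finger_force: 1.4
```

Request:
arm_command(delta_pos=[[-0.0005,0.006,0],[-0.0005,0.006,0],[-0.0005,0.006,0],[-0.0005,0.006,0],[-0.0005,0.006,0]], twist=[[0,0,0.001],[0,0,0.001],[0,0,0.001],[0,0,0.001],[0,0,0.001]], hand=[0.085,0.085,0.085,0.085,0.085])

```text
clock: 6.8
ee_pos: [0.5678, -0.2599, -0.0087]
eef_rot: [-0.0, 0.707, 0.707, -0.0]
force: [0.2, -2.2, -1.3]
finger_gap: 0.0852
finger_force: 1.4
```

Request:
arm_command(delta_pos=[[-0.0005,0.006,0],[-0.0005,0.006,0],[-0.0005,0.006,0],[-0.0005,0.006,0],[-0.0005,0.006,0]], twist=[[0,0,0.001],[0,0,0.001],[0,0,0.001],[0,0,0.001],[0,0,0.001]], hand=[0.085,0.085,0.085,0.085,0.085])

```text
clock: 7.3
ee_pos: [0.5654, -0.2299, -0.0087]
eef_rot: [0.0, 0.705, 0.709, 0.0]
force: [0.1, -2.5, -0.7]
finger_gap: 0.0851
finger_force: 1.4
```

```bash
python3 - <<'E'
from h import *
s=snapshot("top");save(s,"top3",(125,90,350,245),3.5)
E
```

```text
(no output)
```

View pics/top3.png

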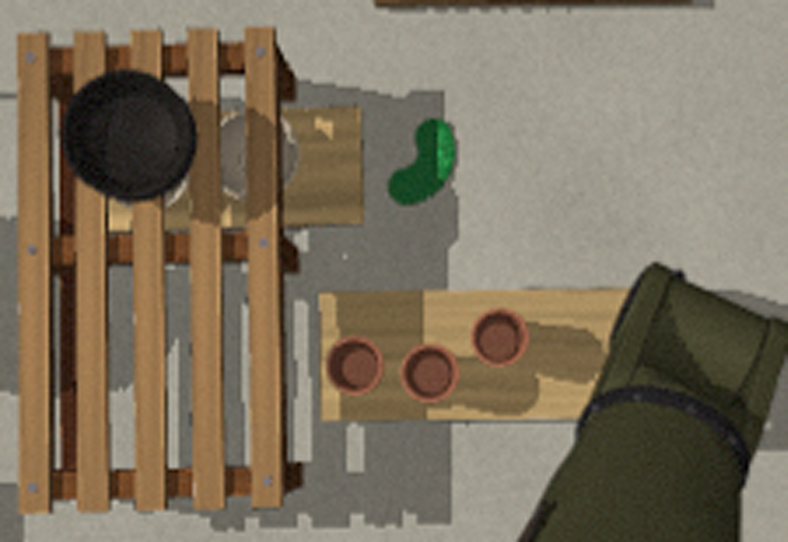

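Board leading corners are at (319,293) and (322,421), the cups are intact, and the drift is as planned. I'll carry on into the bay.

Request:
arm_command(delta_pos=[[-0.0003,0.004,0],[-0.0003,0.005,0],[-0.0003,0.006,0],[-0.0003,0.006,0],[-0.0003,0.006,0]], twist=[[0,0,0.001],[0,0,0.001],[0,0,0.001],[0,0,0.001],[0,0,0.001]], hand=[0.085,0.085,0.085,0.085,0.085])

```text
clock: 7.85
ee_pos: [0.5638, -0.2029, -0.0087]
eef_rot: [-0.0, 0.703, 0.711, -0.0]
force: [-0.7, -4.0, -0.3]
finger_gap: 0.0849
finger_force: 1.5
```

Request:
arm_command(delta_pos=[[-0.0003,0.006,0],[-0.0003,0.006,0],[-0.0003,0.006,0],[-0.0003,0.006,0],[-0.0003,0.006,0]], twist=[[0,0,0.001],[0,0,0.001],[0,0,0.001],[0,0,0.001],[0,0,0.001]], hand=[0.085,0.085,0.085,0.085,0.085])

```text
clock: 8.35
ee_pos: [0.5624, -0.1729, -0.0087]
eef_rot: [0.0, 0.702, 0.713, -0.0]
force: [0.3, -2.3, -0.6]
finger_gap: 0.0848
finger_force: 1.5
```

Request:
arm_command(delta_pos=[[-0.0003,0.006,0],[-0.0003,0.006,0],[-0.0003,0.006,0],[-0.0003,0.006,0],[-0.0003,0.006,0]], twist=[[0,0,0.001],[0,0,0.001],[0,0,0.001],[0,0,0.001],[0,0,0]], hand=[0.085,0.085,0.085,0.085,0.085])

```text
clock: 8.85
ee_pos: [0.5608, -0.1429, -0.0087]
eef_rot: [-0.0, 0.7, 0.714, -0.0]
force: [0.5, -3.8, -0.1]
finger_gap: 0.085
finger_force: 1.5
```

```bash
python3 - <<'E'
from h import *
s=snapshot("top");save(s,"top4",(125,90,350,245),3.5)
E
```

```text
(no output)
```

View pics/top4.png

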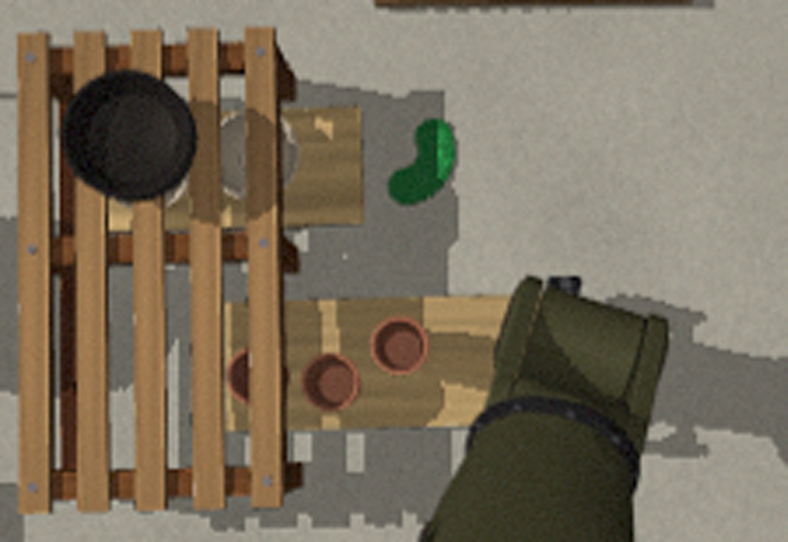

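The board is centred in the bay with edges at rows 300 and 430, square to the rack, and all three cups are standing. I'll continue along the rack axis.

Request:
arm_command(delta_pos=[[-0.0001,0.004,0],[-0.0001,0.005,0],[-0.0001,0.006,0],[-0.0001,0.006,0],[-0.0001,0.006,0]], twist=[[0,0,0],[0,0,0],[0,0,0],[0,0,0],[0,0,0]], hand=[0.085,0.085,0.085,0.085,0.085])

```text
clock: 9.4
ee_pos: [0.5604, -0.1159, -0.0087]
eef_rot: [-0.0, 0.7, 0.714, 0.0]
force: [0.3, -2.7, -0.7]
finger_gap: 0.0851
finger_force: 1.5
```

Request:
arm_command(delta_pos=[[-0.0001,0.006,0],[-0.0001,0.006,0],[-0.0001,0.006,0],[-0.0001,0.006,0],[-0.0001,0.006,0]], twist=[[0,0,0],[0,0,0],[0,0,0],[0,0,0],[0,0,0]], hand=[0.085,0.085,0.085,0.085,0.085])

```text
clock: 9.9
ee_pos: [0.5598, -0.0859, -0.0087]
eef_rot: [-0.0, 0.7, 0.714, -0.0]
force: [0.1, -3.2, -0.6]
finger_gap: 0.0852
finger_force: 1.5
```

Request:
arm_command(delta_pos=[[-0.0001,0.006,0],[-0.0001,0.006,0],[-0.0001,0.006,0],[-0.0001,0.006,0],[-0.0001,0.006,0]], twist=[[0,0,0],[0,0,0],[0,0,0],[0,0,0],[0,0,0]], hand=[0.085,0.085,0.085,0.085,0.085])

```text
clock: 10.4
ee_pos: [0.5594, -0.0559, -0.0087]
eef_rot: [-0.0, 0.7, 0.714, -0.0]
force: [0.4, -2.6, -0.1]
finger_gap: 0.0851
finger_force: 1.4
```

Request:
arm_command(delta_pos=[[-0.0001,0.006,0],[-0.0001,0.005,0],[-0.0001,0.005,0],[-0.0001,0.004,0],[-0.0001,0.003,0]], twist=[[0,0,0],[0,0,0],[0,0,0],[0,0,0],[0,0,0]], hand=[0.085,0.085,0.085,0.085,0.085])

```text
clock: 10.9
ee_pos: [0.5589, -0.0331, -0.0087]
eef_rot: [0.0, 0.7, 0.714, 0.0]
force: [-0.8, -3.0, -0.6]
finger_gap: 0.0853
finger_force: 1.4
```

```bash
python3 - <<'E'
from h import *
s=snapshot("top");save(s,"top5",(125,90,350,245),3.5)
E
```

```text
(no output)
```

View pics/top5.png

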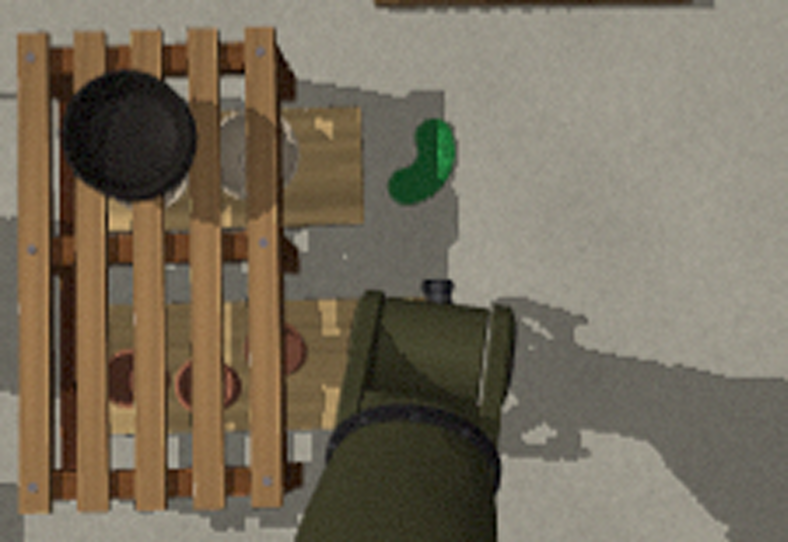

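The board is about 27 mm from the batten, with its leading end hidden at about column 105 and the batten's front face at about 75. The cups are upright, and I'll creep in from here.

Request:
arm_command(delta_pos=[[-0.0001,0.004,0],[-0.0001,0.004,0],[-0.0001,0.004,0],[0,0.003,0],[0,0.002,0]], twist=[[0,0,0],[0,0,0],[0,0,0],[0,0,0],[0,0,0]], hand=[0.085,0.085,0.085,0.085,0.085])

```text
clock: 11.45
ee_pos: [0.5586, -0.0161, -0.0087]
eef_rot: [-0.0, 0.7, 0.714, -0.0]
force: [0.1, -3.5, -0.4]
finger_gap: 0.0848
finger_force: 1.4
```

Request:
arm_command(delta_pos=[[0,0.001,0],[0,0.001,0],[0,0.001,0],[0,0.001,0],[0,0.001,0]], twist=[[0,0,0],[0,0,0],[0,0,0],[0,0,0],[0,0,0]], hand=[0.085,0.085,0.085,0.085,0.085])

```text
clock: 11.95
ee_pos: [0.5586, -0.0114, -0.0087]
eef_rot: [-0.0, 0.7, 0.714, -0.0]
force: [0.1, -3.4, -0.9]
finger_gap: 0.085
finger_force: 1.4
```

Request:
arm_command(delta_pos=[[0,0.001,0],[0,0.001,0],[0,0.001,0],[0,0.001,0],[0,0.001,0]], twist=[[0,0,0],[0,0,0],[0,0,0],[0,0,0],[0,0,0]], hand=[0.085,0.085,0.085,0.085,0.085])

```text
clock: 12.45
ee_pos: [0.5586, -0.0063, -0.0087]
eef_rot: [0.0, 0.7, 0.714, -0.0]
force: [1.7, -10.1, -1.1]
finger_gap: 0.0849
finger_force: 5.4
```

The batten was felt where predicted. I'll press slightly to square the board, then retreat.

Request:
arm_command(delta_pos=[[0,0.0005,0],[0,0.0005,0],[0,0,0],[0,0,0],[0,0,0]], twist=[[0,0,0],[0,0,0],[0,0,0],[0,0,0],[0,0,0]], hand=[0.085,0.085,0.085,0.085,0.085])

```text
clock: 12.95
ee_pos: [0.5587, -0.0064, -0.0087]
eef_rot: [0.001, 0.7, 0.714, -0.0]
force: [1.0, -12.8, -1.2]
finger_gap: 0.0853
finger_force: 5.8
```

Request:
arm_command(delta_pos=[[0,-0.001,0],[0,-0.002,0],[0,-0.005,0],[0,-0.01,0],[0,-0.02,0]], twist=[[0,0,0],[0,0,0],[0,0,0],[0,0,0],[0,0,0]], hand=[0.085,0.085,0.085,0.085,0.085])

```text
clock: 13.45
ee_pos: [0.5586, -0.0435, -0.0087]
eef_rot: [-0.0, 0.7, 0.714, 0.0]
force: [0.1, 0.2, 0.7]
finger_gap: 0.085
finger_force: 0.0
```

Request:
arm_command(delta_pos=[[0,-0.03,0.02],[0,-0.03,0.03],[0,-0.03,0.03],[0,-0.03,0.03],[0,-0.03,0.03]], twist=[[0,0,0],[0,0,0],[0,0,0],[0,0,0],[0,0,0]], hand=[0.085,0.085,0.085,0.085,0.085])

```text
clock: 13.95
ee_pos: [0.5581, -0.1952, 0.1326]
eef_rot: [0.0, 0.7, 0.714, 0.0]
force: [0.6, -0.0, -0.1]
finger_gap: 0.0849
finger_force: 0.0
```

```bash
python3 - <<'E'
from h import *
a=snapshot("top");s=snapshot("side")
c=lambda q,w:cv2.resize(q["image"][w[1]:w[3],w[0]:w[2],::-1],None,fx=3,fy=3,interpolation=cv2.INTER_CUBIC)
A=c(a,(125,90,255,245));B=c(s,(205,100,335,255));cv2.imwrite("pics/fin.png",np.hstack([A,B]))
E
```

```text
(no output)
```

View pics/fin.png

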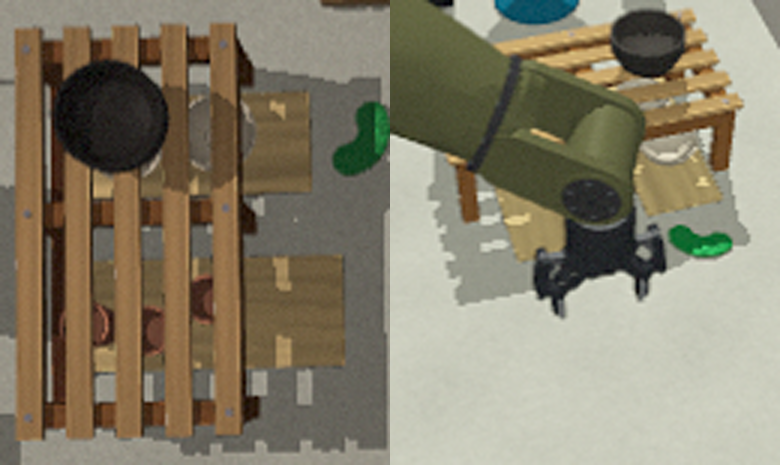

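The end view shows the board's rear edge straight at column 344–345, rows 254–366, square to the slats. It stands about 95 mm out of the rack, with the cups upright under it and the robot clear.

```bash
python3 -c "
from bench import bot;print(bot.sign_off())"
```

```text
the job is handed in; nothing more can be done
None
```

I pushed the board into the empty bay until it butted against the batten; it sits square and centred with all three cups standing, the robot is clear, and the job is handed in (no verdict returned).

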